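# Clear the charging cradle and dock the phone handset

### The arm

A 6-joint arm with a two-finger parallel gripper is mounted at the origin on the work surface. World frame = base frame: x ahead of the robot, y to its left, z up, the work surface at z = 0. Lengths are in mm, angles in rad, forces in N, time in s.
With the tool pointing down it reaches from about 275 to 750 mm from the base axis. Payload 10.2 kg.
Tool frame: the origin (TCP) lies at the very end of the fingers, on their centre line; the grasp point (between the pads) lies 19 mm behind it; z points along the fingers, y is the direction in which the jaws open and shut (so a half turn about z gives the same grasp; the last joint's range is limited). The gripper opens to 85 mm and grips with 20 to 120 N. Pads are 22 mm wide; open, the fingers measure 114 mm over their backs; the gripper's body (76 mm by 85 mm) begins 54 mm behind the grasp point. The pads swing forward as they close: fully open they stand 13 mm farther back than shut.
Start: joints at [-1.562, 0.313, 1.498, -0, 1.331, -0.223], TCP at [120.594, -510.968, 231.294] pointing down, gripper open.
Joint ranges: [-2.94, 2.94], [-0.97, 2.17], [0.19, 2.56], [-1.23, 4.37], [0.02, 3.11], [-2.88, 2.88]. Speed limits (rad/s): [2.39, 2.39, 3.01, 3.14, 3.14, 3.14].

### API

Orientations are given as a unit quaternion [w, x, y, z].
In Python, from rig import sensors, imaging, ctrl gives the robot as it stands.
- The arm moves only by the shell command python3 -m creep 'ROWS' [FORCE]. ROWS is JSON, a list of rows, each an object with "grip": the finger opening in mm, from 0 to 85.4; "linear": the shift along the tool's x, y, z in mm, a list of three; "rot": the turn, a rotation vector about the tool's x, y, z in rad, a list of three. A call has 1 to 12 rows; each row shifts and turns the commanded pose from where the row before left it, along the tool's axes as they then stand; what a row does not reach is not made up. A row lasts 1/12 s, in which the tool goes at most 41.7 mm and 7.16 degrees, less where a joint would pass 70% of its speed; a pose out of reach is approached as far as the arm can. A call with a gripper value outside its range is refused whole. The fingers move at their own pace and stop on an object; FORCE is the grip in N (left out, the last holds). Time passes only in rows, so rows that do not move let the fingers close. It gives the time, the measured TCP pose, the force and the opening at its end, in the units of the state.
- sensors.sense(): the state, without advancing time (a new reading comes with each control period).
- imaging.capture(name): name is "scene" or "side" or "wrist"; returns (picture, depth): 384x512x3 uint8, red, green, blue; 384x512 float32, mm along the optical axis (not along the pixel's ray), 0 where there is no reading.
- imaging.camera_params(name): a dict with "intrinsics" (3x3 intrinsics, pixels), "k1" (the pictures are not rectified: a ray, as slopes to the right and down, at radius r is drawn at 1 + k1 r^2 times it, then the intrinsics apply), "R" (3x3) and "t" (3): a world point X has camera coordinates R X + t. Camera axes: x right, y down, z forward; pixel columns grow to the right and rows downward; lengths in mm; the calibration is good to about 2 mm. A picture is of the moment at which its call begins: read the wrist's pose just before it. camera_params takes no time and is no camera call; for the wrist camera it gives the pose at the moment of the call.
- ctrl.finish_job(): hands the job in, once; it reports no verdict.
The state is a dict: "time_s": time; "joints": joint angles; "dq": joint speeds; "tau": joint torques, N m; "eef_pos": TCP position; "ee_rot": TCP orientation; "force": force on the tool from outside, world axes, zero at the start; "wrist_torque": the same for the moment, N m; "grip_width": opening from 0.0 (shut) to 1.0 (fully open).
Only numpy, scipy, OpenCV 4.12 (cv2) and the standard library are available. Lean on these libraries where they do the work, as an engineer would, in place of code of your own. Each camera call takes 0.05 s, during which the arm holds its last target.

### The job

Somebody left a spool of thread in the empty charging cradle: take it out and put it in the open wooden tray. Then dock the loose phone handset in that cradle, keypad up, foot end fully home against the lip and lying flat on the sloping bed, without letting it drop. Leave the other handset in its own cradle and everything else on the desk where it is.

Things in the scene. Friction and masses are not known exactly. Their poses are not given: they have to be found in the camera images.
- cradle_bed: Sloping bed of the free black charging cradle (fixed; the spool is in it). Origin: mid-foot of the lip on the bed surface, 30 mm above the desk. x up the slope (32 degrees; it rises towards the robot), y across, z square off the bed; surface at z = 0. Lip x -6 to 0, 61 wide, 18 high. Cheeks x 0 to 40, 5 thick, 10 high, y +-25.5 to +-30.5: cup 51 wide. Backrest x 40-115, 32 wide, open at its sides.
- dock (a point): Where the handset's centre is when fully docked in the free cradle: x 75, y 0, z 12 mm in the bed's axes. Axes as the bed. The cradle's base plate on the desk is 160 x 80 x 12.
- handset_center (a point): Centre of the loose grey cordless handset, 150 long x 46 wide x 24 thick, 130 g, lying face up on the desk. x points from its foot end (keypad end) to its earpiece end (screen end), y across, z out of its keypad face. The last 9 mm of the foot end are 40 wide and 20 thick.
- handset_foot (a point): Point on the underside plane of the loose handset at the middle of its foot end (75 mm behind and 12 mm below the centre, handset axes).
- spool_center (a point): Centre of a thread spool with wooden end discs, 34 diameter, 44 long along its own y axis, 40 g. It starts lying across the cup of the free cradle, against both bed and lip, its axis along the bed's y; it can be pinched by its two end discs, above the cheeks.
- tray_in (a point): Centre of the inner floor (5 mm above the desk) of an open wooden tray, fixed, 140 x 140 outside, inside 130 x 130, walls 5 thick with the rim 17 mm above this floor. x and y along its sides.
- handset_b_center (a point): Centre of the second, identical handset, already docked in the second, identical cradle; leave it there. It stands beside the free cradle, on either side.
- pot_center (a point): Centre of a white ceramic cup, 76 diameter, 95 high, standing on the desk; leave it.
- tape_center (a point): Centre of a tape measure, 62 x 30 x 58 high, standing on the desk; leave it.
Things that resemble listed ones, but are neither listed nor needed, are in the scene too. What is shaped like the part that bears handset_center but purple or red is not meant.

How it is judged (in metres and radians):
On the way, in this order (a step that is already met when the one before it is completed fails the run):
1. the spool lies in the tray, let go (x of spool_center in the frame of tray_in between -0.06 and 0.06 m and y of spool_center in the frame of tray_in between -0.06 and 0.06 m and z of spool_center in the frame of tray_in between 0.005 and 0.03 m and contact force between spool and the fingers below 0.1 N), for 0.2 s.
2. the handset is seated in the cradle the spool was in, let go (x of handset_foot in the frame of cradle_bed between -0.003 and 0.006 m and y of handset_foot in the frame of cradle_bed between -0.005 and 0.005 m and z of handset_foot in the frame of cradle_bed between -0.003 and 0.004 m and z of handset_center in the frame of cradle_bed between 0.008 and 0.016 m and angle between the x axis of handset_center and the x axis of cradle_bed, either way round below 0.08 rad and contact force between handset and the fingers below 0.1 N), for 0.2 s.
At the end, for the whole second after the job is handed in: Spool at rest in the tray (centre within 60 mm of its middle each way, 5-30 mm above its floor); handset at rest in the free cradle, keypad up, foot within 6 mm of the lip, 5 of the middle, 4 of the bed, along the slope to 0.08 rad; both let go; 2nd handset moved < 15 mm, cup and tape < 30 (all of step 1 and all of step 2 and linear speed of each of spool, handset below 0.02 m/s and distance of handset_b_center from where it was at the start of the episode below 0.015 m and distance of each of pot_center, tape_center from where it was at the start of the episode below 0.03 m); the robot touches nothing.
It fails at once if the loose handset is dropped (touching nothing and faster than 0.5 m/s) (contact force between handset and anything else below 0.02 N and linear speed of handset above 0.5 m/s).
It fails at once if the second handset is moved more than 15 mm (distance of handset_b_center from where it was at the start of the episode above 0.015 m).
It fails at once if the cup or the tape measure is moved more than 30 mm (distance of any of pot_center, tape_center from where it was at the start of the episode above 0.03 m).
It also fails if it takes over 64 s, if anything falls off the work surface, if the arm or the gripper's body presses on something with over 40 N, if the wrist force passes 120 N, or if a joint passes its speed limit or range.

## Working session

There is one attempt and no reset: what is moved stays moved. The work goes in short steps, Python scripts to look and compute and a shell command to move; the robot and the scene stay as the last step left them, time stands still between calls to the robot, and variables do not carry over. Pictures are saved under pics/ and viewed, and the job is handed in when it is done.

```bash
ls; mkdir -p pics
python3 - <<'E'
from rig import sensors, imaging, ctrl
import cv2,numpy as np
s=sensors.sense();print(s)
for n in ["scene","side","wrist"]:
    p,d=imaging.capture(n);cv2.imwrite(f"pics/a_{n}.png",p[:,:,::-1]);np.savez(f"a_{n}.npz",p=p,d=d,**imaging.camera_params(n))
    print(n,imaging.camera_params(n),(d>0).mean())
E
```

```text
pics
{'time_s': 0.0, 'joints': array([-1.56237364e+00,  3.13468538e-01,  1.49846840e+00, -1.11297027e-07,
        1.33100967e+00, -2.23392494e-01]), 'dq': array([ 0.00156585, -0.00051198, -0.00014133,  0.00013623, -0.00010672,
        0.0004177 ]), 'tau': array([-1.17321291e-03, -4.12266076e+01, -2.59742707e+01, -2.53103326e-04,
        4.09654036e-03, -1.47495217e-05]), 'eef_pos': array([ 120.6055057 , -510.68105839,  230.7138074 ]), 'ee_rot': array([-6.73077477e-04,  9.93290003e-01,  1.15648223e-01,  7.25712037e-05]), 'force': array([0.40834258, 0.47598291, 0.1379221 ]), 'wrist_torque': array([-0.05480989,  0.0004582 ,  0.06224626]), 'grip_width': 0.9973471780463775}
scene {'intrinsics': array([[367.71404797,   0.        , 248.43895029],
       [  0.        , 367.71404797, 189.62629298],
       [  0.        ,   0.        ,   1.        ]]), 'k1': -0.006544400241809948, 'R': array([[ 0.39421848,  0.91900837,  0.00392518],
       [ 0.68998685, -0.29315063, -0.66180122],
       [-0.60705019,  0.26360259, -0.74966908]]), 't': array([-165.68362077, -286.20214861, 1474.16902688])} 0.99590
[... 170 characters left out ...]
  1.        ]]), 'k1': 0.02114714749781531, 'R': array([[-0.89366967, -0.44871442, -0.00314575],
       [-0.26910985,  0.54154866, -0.79643263],
       [ 0.35907438, -0.71090114, -0.60471908]]), 't': array([450.13101888, 217.14540854, 767.57594253])} 0.9961140950520834
wrist {'intrinsics': array([[304.92804034,   0.        , 256.17204039],
       [  0.        , 304.92804034, 189.37173169],
       [  0.        ,   0.        ,   1.        ]]), 'k1': 0.0009624787536471085, 'R': array([[ 0.23032086, -0.97311396, -0.00123315],
       [-0.92865689, -0.22017687,  0.29852728],
       [-0.29077257, -0.06761188, -0.95440031]]), 't': array([-525.81680363,  -41.12699909,  380.54455353])} 0.9959716796875
```

View pics/a_scene.png

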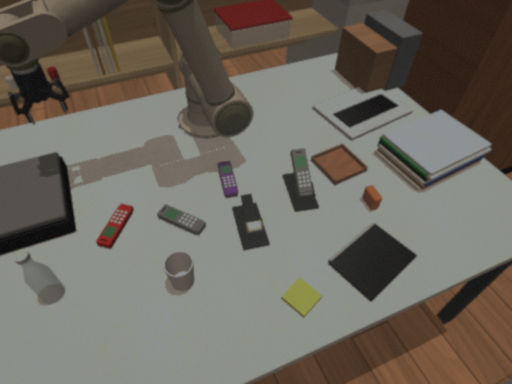

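View pics/a_side.png

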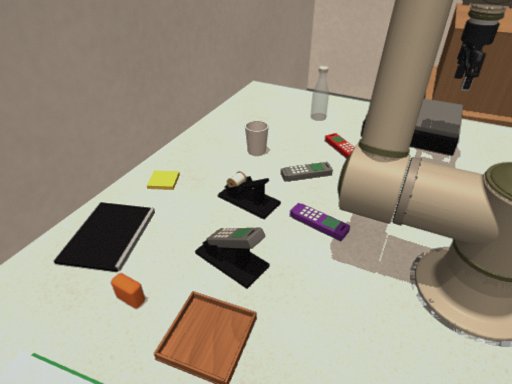

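View pics/a_wrist.png

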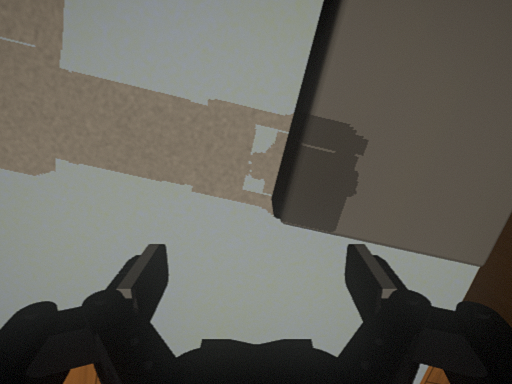

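Scene image: the free cradle with the spool is at (252,225) and the docked second handset at (302,175). Tray is at (339,163), cup at (180,268), and the orange tape at (372,197). There are three loose handsets: grey at (182,219), purple at (228,178) and red at (115,225). The grey one fits, since purple and red are excluded. I'll measure next and confirm with enlarged crops.

```bash
cat > h.py <<'E'
import numpy as np,cv2
from scipy.spatial.transform import Rotation as Rn
def load(f): return dict(np.load(f))
def dirs(c,uv):
    K=c['intrinsics'];uv=np.atleast_2d(np.float64(uv))
    xd=(uv-[K[0,2],K[1,2]])/[K[0,0],K[1,1]]
    x=xd.copy()
    for _ in range(10): x=xd/(1+c['k1']*(x**2).sum(1,keepdims=True))
    return np.c_[x,np.ones(len(x))]
def bydepth(c,uv):
    uv=np.atleast_2d(uv).astype(int); z=c['d'][uv[:,1],uv[:,0]]
    return (dirs(c,uv)*z[:,None]-c['t'])@c['R']
def onz(c,uv,h):
    D=dirs(c,uv)@c['R'];C=-c['R'].T@c['t']
    return C+D*((h-C[2])/D[:,2])[:,None]
def proj(c,X):
    Y=np.atleast_2d(X)@c['R'].T+c['t'];x=Y[:,:2]/Y[:,2:]
    x=x*(1+c['k1']*(x**2).sum(1,keepdims=True));K=c['intrinsics']
    return x*[K[0,0],K[1,1]]+[K[0,2],K[1,2]]
def cloud(c):
    v,u=np.mgrid[:384,:512];uv=np.c_[u.ravel(),v.ravel()]
    return bydepth(c,uv).reshape(384,512,3)
def tri(c1,uv1,c2,uv2):
    A=[];b=[]
    for c,uv in((c1,uv1),(c2,uv2)):
        d=(dirs(c,uv)@c['R'])[0];d/=np.linalg.norm(d);C=-c['R'].T@c['t'];P=np.eye(3)-np.outer(d,d);A.append(P);b.append(P@C)
    return np.linalg.lstsq(np.vstack(A),np.hstack(b),rcond=None)[0]
E
python3 - <<'E'
from h import *
a=load('a_scene.npz');b=load('a_side.npz')
for c,n,r in((a,'sc',(150,145,360,295)),(b,'sd',(170,110,350,385))):
    x0,y0,x1,y1=r
    im=cv2.resize(c['p'][y0:y1,x0:x1,::-1],None,fx=3 if n=='sc' else 2.2,fy=3 if n=='sc' else 2.2,interpolation=cv2.INTER_CUBIC)
    im=cv2.convertScaleAbs(im,alpha=1.5);cv2.imwrite(f'pics/b_{n}.png',im);print(im.shape)
    P=cloud(c)
    for name,uv in dict(sc=dict(desk=(210,300),hand=(182,219),spool=(255,226),tray=(339,163),rest=(247,200),hb=(302,172),cup=(180,262),tape=(372,193)),sd=dict(desk=(270,170),hand=(306,171),spool=(238,180),tray=(207,336),hb=(236,238),cup=(257,128)))[n].items():
        print(n,name,uv,P[uv[1],uv[0]].round(1))
E
```

```text
(450, 630, 3)
sc desk (210, 300) [ 732.7 -243.7    2.2]
sc hand (182, 219) [ 465.8 -238.    24.6]
sc spool (255, 226) [603.3 -58.6  66.7]
sc tray (339, 163) [429.4 344.8   4.9]
sc rest (247, 200) [518.1 -47.   82.3]
sc hb (302, 172) [487.  153.4  90.7]
sc cup (180, 262) [ 622. -286.   50.]
sc tape (372, 193) [625.  328.3  57.9]
(603, 396, 3)
sd desk (270, 170) [ 564.6 -212.7    0.7]
sd hand (306, 171) [ 452.4 -221.    26.5]
sd spool (238, 180) [584.  -49.1  63.5]
sd tray (207, 336) [437.1 338.5   6. ]
sd hb (236, 238) [458.8 181.7 110.4]
sd cup (257, 128) [ 664.  -322.2   69.3]
```

```bash
echo
```

```text
(no output)
```

View pics/b_sc.png

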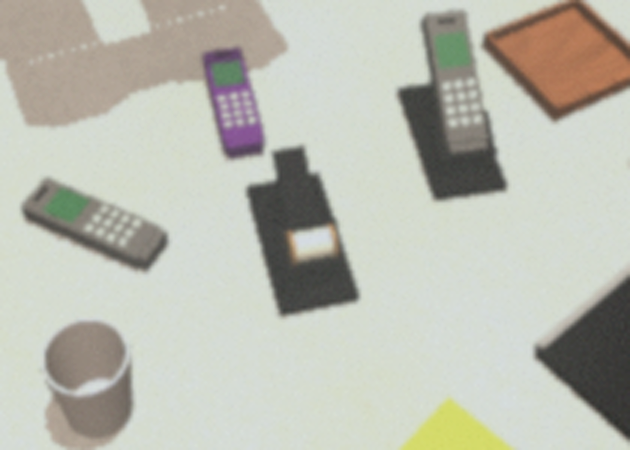

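View pics/b_sd.png

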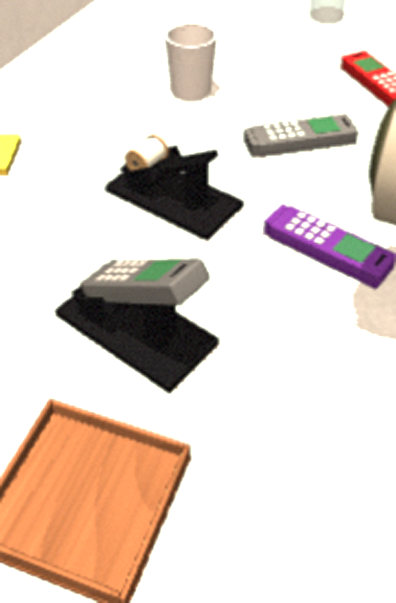

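Run:
```python
from h import *
from scipy.optimize import least_squares
for n in('scene','side'):
    c=load(f'a_{n}.npz');P=cloud(c)
    hsv=cv2.cvtColor(c['p'],cv2.COLOR_RGB2HSV)
    # desk plane
    m=(abs(P[...,2])<6)&(P[...,0]>350)&(P[...,0]<750)&(abs(P[...,1])<350)
    A=np.c_[P[m][:,:2],np.ones(m.sum())];print(n,'desk',np.linalg.lstsq(A,P[m][:,2],rcond=None)[0],np.median(P[m][:,2]))
    # loose handset
    m=(P[...,2]>13)&(P[...,2]<35)&(P[...,0]>380)&(P[...,0]<560)&(P[...,1]>-330)&(P[...,1]<-130)
    q=P[m];top=q[q[:,2]>19];r=cv2.minAreaRect(top[:,:2].astype(np.float32));print('hand',m.sum(),r,np.median(top[:,2]))
    # tray floor
    m=(P[...,0]>330)&(P[...,0]<540)&(P[...,1]>240)&(P[...,1]<450)&(hsv[...,1]>90)&(hsv[...,0]<20)
    q=P[m];print('tray',m.sum(),cv2.minAreaRect(q[:,:2].astype(np.float32)))
    # cradles: dark
    v=c['p'].max(2)
    for nm,yl in(('free',(-150,60)),('B',(80,240))):
        m=(P[...,0]>400)&(P[...,0]<720)&(P[...,1]>yl[0])&(P[...,1]<yl[1])&(v<75)
        q=P[m];pl=q[(q[:,2]<19)&(q[:,2]>5)]
        print(nm,m.sum(),cv2.minAreaRect(pl[:,:2].astype(np.float32)),np.median(pl[:,2]))
    # spool
    m=(P[...,0]>560)&(P[...,0]<680)&(P[...,1]>-150)&(P[...,1]<60)&(v>110)&(P[...,2]>40)
    q=P[m];print('spool',m.sum(),q.min(0),q.max(0),q.mean(0),cv2.minAreaRect(q[:,:2].astype(np.float32)))
    # screens
    m=(hsv[...,0]>45)&(hsv[...,0]<85)&(hsv[...,1]>70)&(P[...,2]>15)&(P[...,2]<35)
    k,l,s,ce=cv2.connectedComponentsWithStats(m.astype(np.uint8))
    for i in range(1,k):
        if s[i,4]>15: print('screen',ce[i],P[l==i].mean(0))
```

```text
scene desk [-1.20359319e-03  6.72359893e-04  1.85990013e+00] 1.1052547722418902
hand 675 ((457.3875732421875, -240.14154052734375), (151.98773193359375, 47.81118392944336), 40.14569854736328) 24.86213007059707
tray 1104 ((436.7559814453125, 336.1710510253906), (140.78695678710938, 142.2260284423828), 6.10554838180542)
free 1043 ((526.5206298828125, -51.641639709472656), (82.7222671508789, 220.9164276123047), 83.33055877685547) 13.017199096671664
B 657 ((491.8719177246094, 149.19644165039062), (77.49627685546875, 158.14744567871094), 79.89293670654297) 12.871863213015615
spool 119 [584.72172201 -80.81311323  54.29790909] [610.55868238 -38.69700789  72.926997  ] [599.36047543 -59.75064875  65.97785296] ((597.8153686523438, -59.60187530517578), (41.92578125, 22.833282470703125), 80.8378677368164)
screen [225.72 169.28] [321.68660989 -41.76323932  25.83850299]
screen [171.73529412 212.92647059] [ 431.98040487 -260.34953471   25.62364015]
screen [108.91666667 231.02777778] [ 425.31536414 -448.01585784   25.79128941]
side desk [-1.38606419e-04  2.41612596e-03  1.38596607e+00] 1.41526295517
[... 274 characters left out ...]
53125, -42.980674743652344), (79.21334838867188, 233.71640014648438), 82.03753662109375) 12.796355820123244
B 2019 ((562.447021484375, 179.26925659179688), (319.7682800292969, 89.83503723144531), 5.658977508544922) 13.089953670298112
spool 144 [563.01495012 -85.45742939  42.55273778] [619.14484784 -32.90819282  72.99111694] [589.13376937 -57.4858813   64.06507057] ((592.8259887695312, -59.12202453613281), (67.8362045288086, 37.82416534423828), 68.94393157958984)
screen [337.35294118 138.85294118] [ 425.60430317 -447.26617612   25.01174466]
screen [316.61428571 166.41428571] [ 432.84302314 -258.86213464   25.67080516]
screen [330.41129032 222.38709677] [321.28112087 -40.47125904  25.75936167]
```

The grey loose handset sits at about (458,-239), yaw about -140°, keypad up. Next I move the wrist camera over the cradle.

```bash
python3 -m creep '[{"grip":85,"linear":[35,-18,2],"rot":[0,0,0]},{"grip":85,"linear":[35,-18,2],"rot":[0,0,0]},{"grip":85,"linear":[35,-18,2],"rot":[0,0,0]},{"grip":85,"linear":[35,-18,2],"rot":[0,0,0]},{"grip":85,"linear":[35,-18,2],"rot":[0,0,0]},{"grip":85,"linear":[35,-18,2],"rot":[0,0,0]},{"grip":85,"linear":[35,-18,2],"rot":[0,0,0]},{"grip":85,"linear":[35,-18,2],"rot":[0,0,0]},{"grip":85,"linear":[35,-18,2],"rot":[0,0,0]},{"grip":85,"linear":[35,-18,2],"rot":[0,0,0]},{"grip":85,"linear":[35,-18,2],"rot":[0,0,0]},{"grip":85,"linear":[35,-18,2],"rot":[0,0,0]}]'
python3 -m creep '[{"grip":85,"linear":[35,-18,2],"rot":[0,0,0]},{"grip":85,"linear":[35,-18,2],"rot":[0,0,0]},{"grip":85,"linear":[35,-18,2],"rot":[0,0,0]},{"grip":85,"linear":[35,-18,0],"rot":[0,0,0]},{"grip":85,"linear":[0,0,0],"rot":[0,0,0.1]},{"grip":85,"linear":[0,0,0],"rot":[0,0,0.1]},{"grip":85,"linear":[0,0,0],"rot":[0,0,0.1]},{"grip":85,"linear":[0,0,0],"rot":[0,0,0.1]},{"grip":85,"linear":[0,0,0],"rot":[0,0,0]},{"grip":85,"linear":[0,0,0],"rot":[0,0,0]}]'
cat > look.py <<'E'
import sys
from rig import sensors, imaging
from h import *
s=sensors.sense()
for n in sys.argv[2:]:
    cp=imaging.camera_params(n);p,d=imaging.capture(n)
    f=f"{sys.argv[1]}_{n}";np.savez(f+'.npz',p=p,d=d,**cp);cv2.imwrite(f"pics/{f}.png",cv2.convertScaleAbs(p[:,:,::-1],alpha=1.3))
q=s['ee_rot'];R=Rn.from_quat([q[1],q[2],q[3],q[0]]).as_matrix()
print('t',s['time_s'],'tcp',s['eef_pos'].round(1),'\nR',R.round(4).tolist(),'\nF',s['force'].round(2),'grip',s['grip_width']*85.4,'j',s['joints'].round(2))
E
python3 look.py c wrist
```

```text
time_s: 1.15
eef_pos: [480.9, -202.6, 207.1]
ee_rot: [-0.0, 0.993, 0.116, -0.0]
force: [0.2, -1.4, 0.3]
grip_width: 0.994
time_s: 1.98
eef_pos: [599.4, -102.0, 201.1]
ee_rot: [-0.0, 0.997, -0.083, -0.0]
force: [-1.3, 0.5, 0.0]
grip_width: 0.995
t 1.9833 tcp [ 599.4 -102.   201.1] 
R [[0.9864, -0.1645, -0.0005], [-0.1645, -0.9864, 0.0002], [-0.0005, -0.0001, -1.0]] 
F [-1.33  0.54  0.02] grip 84.99786895151782 j [-0.36  0.52  1.27  0.    1.35  1.38]
```

View pics/c_wrist.png

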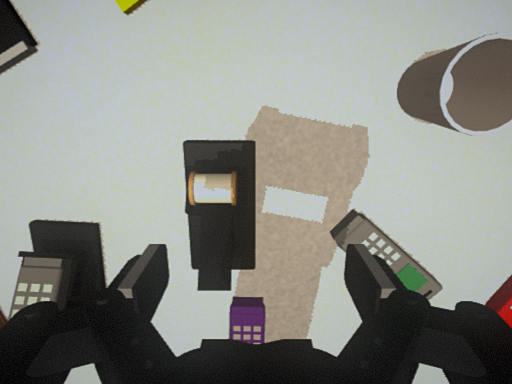

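Wrist view: spool at (213,188) in the cup, base plate with corners around (183,141), (255,140) and (254,268), and the grey handset at about (385,252).

Run:
```python
from h import *
c=load('c_wrist.npz');P=cloud(c);p=c['p'];v=p.max(2);hsv=cv2.cvtColor(p,cv2.COLOR_RGB2HSV)
im=cv2.resize(cv2.convertScaleAbs(p[125:300,165:275,::-1],alpha=2.2),None,fx=4,fy=3.4*1,interpolation=cv2.INTER_CUBIC);cv2.imwrite('pics/c_crop.png',im)
w=(v>110)&(hsv[...,1]>0);m=np.zeros_like(w);m[150:225,180:245]=w[150:225,180:245]&(P[150:225,180:245,2]>35)
q=P[m];print('spool n',len(q),cv2.minAreaRect(q[:,:2].astype(np.float32)),'ztop',np.percentile(q[:,2],[50,90,98]))
# pixel rect of spool silhouette -> ray on plane z=54
uv=np.argwhere(m)[:,::-1].astype(np.float32);r=cv2.minAreaRect(uv);print('pix',r);print('on z=54',onz(c,r[0],54.))
box=cv2.boxPoints(r);print(onz(c,box,54.).round(1))
# base plate
m=np.zeros_like(w);s=np.s_[130:280,175:265];m[s]=(v[s]<75)
q=P[m];pl=q[(q[:,2]<16)&(q[:,2]>8)];r=cv2.minAreaRect(pl[:,:2].astype(np.float32));print('base',r,np.median(pl[:,2]))
# height profile along u=222 col
for vv in range(140,292,4): print(vv,P[vv,212].round(1),v[vv,212], P[vv,190].round(1))
```

```text
spool n 1159 ((630.2591552734375, -72.7628173828125), (47.90998840332031, 112.55326080322266), 67.92298889160156) ztop [67.94837701 70.13962182 71.94571491]
pix ((210.5, 189.0), (28.0, 45.0), 90.0)
on z=54 [[591.26753632 -56.18947402  54.        ]]
[[609.1 -37.3  54. ]
 [601.8 -81.1  54. ]
 [573.  -75.6  54. ]
 [580.4 -30.6  54. ]]
base ((553.3801879882812, -53.98299789428711), (78.20379638671875, 159.16168212890625), 80.4472885131836) 13.415918411078437
140 [633.1 -59.7   5.2] 77 [637.  -35.5   4.9]
144 [629.9 -60.2  14.1] 50 [633.7 -36.6  13.7]
148 [625.7 -59.5  15. ] 50 [629.3 -35.3  12.7]
152 [621.3 -58.4  13.9] 50 [625.2 -34.5  13.6]
156 [616.8 -57.4  13.5] 47 [621.1 -33.9  15.2]
160 [612.3 -56.3  12.5] 41 [616.5 -32.6  14.1]
164 [608.  -55.5  13.1] 36 [611.9 -31.3  13. ]
168 [609.8 -60.1  43.3] 36 [613.8 -38.6  45. ]
172 [606.1 -59.5  44.7] 34 [609.6 -37.4  44.3]
176 [605.5 -61.5  59.5] 111 [610.  -41.6  63.8]
180 [603.  -61.7  65.1] 130 [607.1 -41.8  67.9]
184 [599.9 -61.5  68.2] 145 [604.  -41.7  70.8]
188 [596.6 -61.1  70.2] 145 [600.  -40.7  70.4]
192 [592.7 -60.3  70.3] 16
[... 466 characters left out ...]
1.3] 31 [530.4 -12.   11.5]
236 [545.6 -49.7  65.5] 35 [526.  -11.2  13. ]
240 [541.8 -49.1  66.6] 33 [521.2 -10.3  13.9]
244 [538.4 -48.6  68.6] 31 [515.   -8.4  11.7]
248 [535.4 -48.4  71.4] 28 [509.2  -6.9  10.9]
252 [531.9 -47.9  73. ] 33 [499.5  -2.8   2.2]
256 [528.7 -47.5  75.3] 32 [494.4  -1.7   2.9]
260 [525.6 -47.2  77.8] 32 [ 4.884e+02 -2.000e-01  2.200e+00]
264 [521.5 -46.4  78.3] 33 [482.8   1.1   2.2]
268 [519.4 -46.5  82.2] 36 [476.8   2.7   1.6]
272 [515.1 -45.7  82.4] 37 [471.1   3.9   1.8]
276 [512.4 -45.5  85.2] 34 [465.6   5.2   2.2]
280 [509.4 -45.2  87.4] 39 [459.1   6.9   1.1]
284 [506.6 -44.9  90. ] 36 [453.6   8.1   1.7]
288 [503.7 -44.6  92.2] 34 [447.4   9.6   1.4]
```

View pics/c_crop.png

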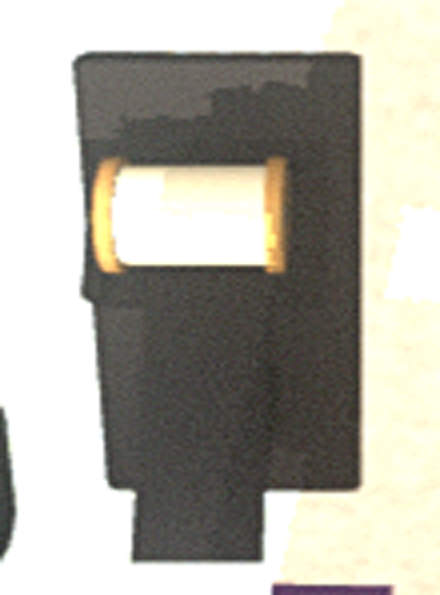

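Run:
```python
from h import *
c=load('c_wrist.npz');P=cloud(c);p=c['p'];v=p.max(2)
yaw=np.radians(170.45);ex=np.array([np.cos(yaw),np.sin(yaw)]);ey=np.array([-ex[1],ex[0]]);B=np.array([553.4,-54.])
loc=np.dstack([(P[...,:2]-B)@ex,(P[...,:2]-B)@ey,P[...,2]])
m=np.zeros(v.shape,bool);m[165:212,180:245]=1;m&=(P[...,2]>58)&(v>70)
q=loc[m];print('spool ey range',np.percentile(q[:,1],[.5,2,50,98,99.5]))
t=q[(q[:,2]>60)];A=np.c_[t[:,0]**2,t[:,0],np.ones(len(t))];k=np.linalg.lstsq(A,t[:,2],rcond=None)[0];print('apex at ex',-k[1]/2/k[0],'z',np.polyval(k,-k[1]/2/k[0]))
# backrest
m=np.zeros(v.shape,bool);m[205:292,185:245]=1;m&=(v<75)&(P[...,2]>45)
q=loc[m];q=q[(q[:,0]<0+100)&(q[:,0]>0)];k=np.polyfit(q[:,0],q[:,2],1);print('slope',np.degrees(np.arctan(k[0])),'z30+1.5 at',(31.5-k[1])/k[0],'lat',np.percentile(q[q[:,0]>25][:,1],[2,98]),'end',q[:,0].max())
z=loc[...,2];m=np.zeros(v.shape,bool);m[164:180,180:245]=1;m&=(v<75)&(z>38)&(z<50);q=loc[m];print('lip ex',np.percentile(q[:,0],[5,95]),'ey',np.percentile(q[:,1],[2,98]),'z',np.median(q[:,2]))
# handset
m=(z>16)&(z<32);n=np.zeros(v.shape,bool);n[200:300,325:445]=1;m&=n
q=P[m];r=cv2.minAreaRect(q[:,:2].astype(np.float32));print('hand',r,np.median(q[:,2]))
```

```text
spool ey range [-22.1292775  -21.64486349  -0.66006429  21.22032012  21.59392446]
apex at ex -41.83583218818414 z 65.25858765447182
slope 31.829288159992124 z30+1.5 at -44.61232514611212 lat [-14.74666863  16.16319912] end 52.914159739371506
lip ex [-58.92179006 -49.05775379] ey [-29.08855582  28.97941989] z 44.67320655077347
hand ((455.978271484375, -241.13235473632812), (149.7601776123047, 45.706275939941406), 40.26417922973633) 25.52156549681063
```

```bash
python3 -m creep '[{"grip":85,"linear":[7,-13,31],"rot":[0,0,0]},{"grip":85,"linear":[7,-13,31],"rot":[0,0,0]},{"grip":85,"linear":[6,-14,31],"rot":[0,0,0]},{"grip":85,"linear":[0,0,0],"rot":[0,-0.1117,0]},{"grip":85,"linear":[0,0,0],"rot":[0,-0.1117,0]},{"grip":85,"linear":[0,0,0],"rot":[0,-0.1117,0]},{"grip":85,"linear":[0,0,0],"rot":[0,-0.1117,0]},{"grip":85,"linear":[0,0,0],"rot":[0,-0.1117,0]},{"grip":85,"linear":[0,0,0],"rot":[0,0,0]},{"grip":85,"linear":[0,0,0],"rot":[0,0,0]}]'
cat > bed.py <<'E'
from h import *
from rig import sensors
yaw=np.radians(170.45);a=np.radians(32)
ex0=np.array([np.cos(yaw),np.sin(yaw),0]);ey=np.array([-ex0[1],ex0[0],0]);O=np.array([597.4,-61.4,30])
X=ex0*np.cos(a)+[0,0,np.sin(a)];Z=np.cross(X,ey);B=np.c_[X,ey,Z]
if __name__=='__main__':
    s=sensors.sense();q=s['ee_rot'];R=Rn.from_quat([q[1],q[2],q[3],q[0]]).as_matrix()
    print('t',s['time_s'],'TCP in bed',(B.T@(s['eef_pos']-O)).round(1),'world',s['eef_pos'].round(1),'F',s['force'].round(1),'grip',round(s['grip_width']*85.4,1))
    print('tool axes in bed\n',(B.T@R).round(3), 'j',s['joints'].round(2))
E
python3 bed.py;python3 look.py d wrist
```

```text
time_s: 2.87
eef_pos: [626.0, -66.0, 106.0]
ee_rot: [-0.024, 0.958, -0.08, -0.275]
force: [0.2, -0.3, -0.1]
grip_width: 1.001
t 2.8667 TCP in bed [15.7 -0.2 79.8] world [626. -66. 106.] F [ 0.2 -0.3 -0.1] grip 85.5
tool axes in bed
 [[-1.    -0.001  0.   ]
 [-0.001  1.    -0.001]
 [-0.    -0.001 -1.   ]] j [-0.27  1.01  0.74 -0.06  1.94  1.46]
t 2.8667 tcp [626. -66. 106.] 
R [[0.8363, -0.166, -0.5225], [-0.1401, -0.9861, 0.089], [-0.53, -0.0012, -0.848]] 
F [ 0.25 -0.33 -0.12] grip 85.46965924025601 j [-0.27  1.01  0.74 -0.06  1.94  1.46]
```

View pics/d_wrist.png

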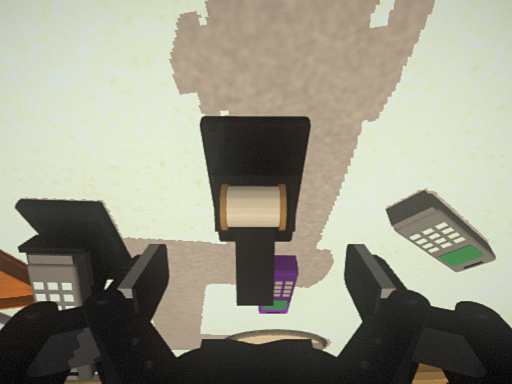

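Spool centred at (253,206) between the fingers. I descend and pinch.

```bash
python3 -m creep '[{"grip":85,"linear":[-1.5,0,20],"rot":[0,0,0]},{"grip":85,"linear":[0,0,20],"rot":[0,0,0]},{"grip":85,"linear":[0,0,15],"rot":[0,0,0]},{"grip":85,"linear":[0,0,13.5],"rot":[0,0,0]},{"grip":85,"linear":[0,0,0],"rot":[0,0,0]},{"grip":40,"linear":[0,0,0],"rot":[0,0,0]},{"grip":40,"linear":[0,0,0],"rot":[0,0,0]},{"grip":40,"linear":[0,0,0],"rot":[0,0,0]},{"grip":40,"linear":[0,0,0],"rot":[0,0,0]},{"grip":40,"linear":[0,0,0],"rot":[0,0,0]},{"grip":40,"linear":[0,0,0],"rot":[0,0,0]}]' 25; python3 bed.py
```

```text
time_s: 3.83
eef_pos: [589.5, -60.0, 52.1]
ee_rot: [-0.023, 0.958, -0.081, -0.274]
force: [2.2, -1.4, 6.8]
grip_width: 0.507
t 3.8333 TCP in bed [18.5 -0.1 14.5] world [589.5 -60.   52.1] F [ 2.2 -1.4  6.8] grip 43.3
tool axes in bed
 [[-1.     0.001 -0.002]
 [ 0.002  1.    -0.   ]
 [ 0.002 -0.    -1.   ]] j [-0.27  0.97  0.97 -0.06  1.75  1.47]
```

```bash
python3 -m creep '[{"grip":40,"linear":[0,0,-8],"rot":[0,0,0]},{"grip":40,"linear":[0,0,-15],"rot":[0,0,0]},{"grip":40,"linear":[0,0,-25],"rot":[0,0,0]},{"grip":40,"linear":[0,0,-35],"rot":[0,0,0]},{"grip":40,"linear":[0,0,-35],"rot":[0,0,0]},{"grip":40,"linear":[0,0,0],"rot":[0,0,0]},{"grip":40,"linear":[0,0,0],"rot":[0,0,0]}]'; python3 bed.py; python3 look.py e wrist
```

```text
time_s: 4.42
eef_pos: [651.6, -70.3, 152.2]
ee_rot: [-0.023, 0.958, -0.081, -0.273]
force: [-0.0, 0.6, -1.2]
grip_width: 0.508
t 4.4167 TCP in bed [ 18.1  -0.2 132.8] world [651.6 -70.3 152.2] F [-0.   0.6 -1.2] grip 43.4
tool axes in bed
 [[-1.     0.001 -0.004]
 [ 0.001  1.    -0.001]
 [ 0.004 -0.001 -1.   ]] j [-0.27  1.07  0.52 -0.06  2.11  1.46]
t 4.4167 tcp [651.6 -70.3 152.2] 
R [[0.8383, -0.1673, -0.5188], [-0.1424, -0.9859, 0.0878], [-0.5262, 0.0002, -0.8504]] 
F [-0.03  0.57 -1.24] grip 43.3523325915079 j [-0.27  1.07  0.52 -0.06  2.11  1.46]
```

View pics/e_wrist.png

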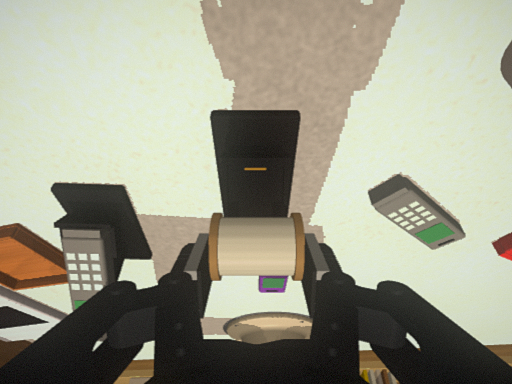

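```bash
python3 -m creep '[{"grip":40,"linear":[-5,0,-12],"rot":[0,0.112,0]},{"grip":40,"linear":[-5,0,-12],"rot":[0,0.112,0]},{"grip":40,"linear":[-5,0,-12],"rot":[0,0.112,0]},{"grip":40,"linear":[-5,0,-12],"rot":[0,0.112,0]},{"grip":40,"linear":[-5,0,-12],"rot":[0,0.11,0]},{"grip":40,"linear":[-22,-30,0],"rot":[0,0,0]},{"grip":40,"linear":[-22,-30,0],"rot":[0,0,0]},{"grip":40,"linear":[-22,-30,0],"rot":[0,0,0]},{"grip":40,"linear":[-22,-30,0],"rot":[0,0,0]},{"grip":40,"linear":[-22,-30,0],"rot":[0,0,0]},{"grip":40,"linear":[-22,-30,0],"rot":[0,0,0]},{"grip":40,"linear":[-22,-30,0],"rot":[0,0,0]}]'; python3 bed.py; python3 look.py f wrist
```

```text
time_s: 5.47
eef_pos: [527.3, 164.6, 213.6]
ee_rot: [0.0, 0.996, -0.084, -0.002]
force: [0.7, -0.5, -0.2]
grip_width: 0.509
t 5.4667 TCP in bed [ 187.7 -211.3   99.2] world [527.3 164.6 213.6] F [ 0.7 -0.5 -0.2] grip 43.4
tool axes in bed
 [[-0.85   0.002 -0.526]
 [ 0.002  1.     0.001]
 [ 0.526 -0.    -0.85 ]] j [0.09 0.39 1.44 0.   1.32 1.83]
t 5.4667 tcp [527.3 164.6 213.6] 
R [[0.9858, -0.1676, -0.0042], [-0.1676, -0.9858, -0.0001], [-0.0041, 0.0008, -1.0]] 
F [ 0.66 -0.5  -0.23] grip 43.427294659474356 j [0.09 0.39 1.44 0.   1.32 1.83]
```

View pics/f_wrist.png

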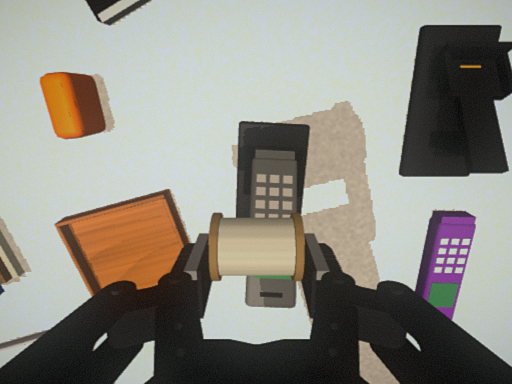

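```bash
python3 -m creep '[{"grip":40,"linear":[-19.5,-26,0],"rot":[0,0,0]},{"grip":40,"linear":[-19.5,-26,0],"rot":[0,0,0]},{"grip":40,"linear":[-19.5,-26,0],"rot":[0,0,0]},{"grip":40,"linear":[-19.5,-26,0],"rot":[0,0,0]},{"grip":40,"linear":[-19.5,-26,0],"rot":[0,0,0]},{"grip":40,"linear":[-19.5,-26,0],"rot":[0,0,0]},{"grip":40,"linear":[0,0,20],"rot":[0,0,-0.09]},{"grip":40,"linear":[0,0,30],"rot":[0,0,-0.09]},{"grip":40,"linear":[0,0,30],"rot":[0,0,-0.09]},{"grip":40,"linear":[0,0,0],"rot":[0,0,0]},{"grip":40,"linear":[0,0,0],"rot":[0,0,0]}]'; python3 look.py g wrist scene
```

```text
time_s: 6.43
eef_pos: [439.3, 336.0, 134.0]
ee_rot: [0.001, 0.999, 0.05, -0.002]
force: [0.2, 0.1, 0.3]
grip_width: 0.509
t 6.4333 tcp [439.3 336.  134. ] 
R [[0.9951, 0.0989, -0.0048], [0.0989, -0.9951, -0.0019], [-0.0049, 0.0014, -1.0]] 
F [0.2  0.14 0.34] grip 43.43509102294497 j [0.44 0.47 1.54 0.   1.14 1.91]
```

View pics/g_wrist.png

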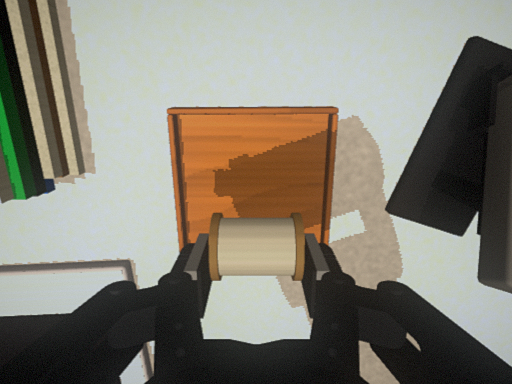

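View pics/g_scene.png

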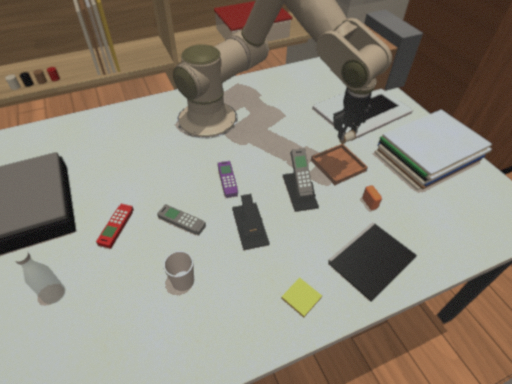

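Run:
```python
from h import *
c=load('g_wrist.npz')
q=onz(c,[[167,107],[339,107]],22.);print(q.round(1));d=q[1]-q[0];d/=np.linalg.norm(d);n=np.array([d[1],-d[0],0]);n*=-np.sign(n[0]);print(q.mean(0)+n*70, np.linalg.norm(q[1]-q[0]))
```

```text
[[496.2 412.6  22. ]
 [510.  274.1  22. ]]
[433.42639636 336.38678352  22.        ] 139.2894347307887
```

```bash
python3 -m creep '[{"grip":40,"linear":[-5,0,30],"rot":[0,0,0]},{"grip":40,"linear":[0,0,30],"rot":[0,0,0]},{"grip":40,"linear":[0,0,25],"rot":[0,0,0]},{"grip":40,"linear":[0,0,15],"rot":[0,0,0]},{"grip":40,"linear":[0,0,8],"rot":[0,0,0]},{"grip":40,"linear":[0,0,4],"rot":[0,0,0]},{"grip":40,"linear":[0,0,0],"rot":[0,0,0]},{"grip":40,"linear":[0,0,0],"rot":[0,0,0]}]'
```

```text
time_s: 7.2
eef_pos: [436.5, 336.6, 24.7]
ee_rot: [-0.0, 0.999, 0.051, 0.001]
force: [-1.2, -0.7, -0.4]
grip_width: 0.507
```

```bash
python3 -m creep '[{"grip":40,"linear":[0,0,2],"rot":[0,0,0]},{"grip":40,"linear":[0,0,2],"rot":[0,0,0]},{"grip":40,"linear":[0,0,0],"rot":[0,0,0]},{"grip":40,"linear":[0,0,0],"rot":[0,0,0]}]'
```

```text
time_s: 7.53
eef_pos: [435.8, 336.3, 19.5]
ee_rot: [-0.0, 0.999, 0.051, -0.0]
force: [0.7, 0.4, -0.1]
grip_width: 0.504
```

```bash
python3 -m creep '[{"grip":40,"linear":[0,0,1.5],"rot":[0,0,0]},{"grip":40,"linear":[0,0,1.5],"rot":[0,0,0]},{"grip":40,"linear":[0,0,0],"rot":[0,0,0]},{"grip":40,"linear":[0,0,0],"rot":[0,0,0]}]'
```

```text
time_s: 7.87
eef_pos: [436.1, 336.5, 18.6]
ee_rot: [-0.0, 0.999, 0.051, 0.0]
force: [-7.0, -5.0, 23.1]
grip_width: 0.504
```

Contact with the tray floor, so I release and rise.

```bash
python3 -m creep '[{"grip":40,"linear":[0,0,-2],"rot":[0,0,0]},{"grip":48,"linear":[0,0,0],"rot":[0,0,0]},{"grip":56,"linear":[0,0,0],"rot":[0,0,0]},{"grip":60,"linear":[0,0,0],"rot":[0,0,0]},{"grip":60,"linear":[0,0,0],"rot":[0,0,0]},{"grip":60,"linear":[0,0,-15],"rot":[0,0,0]},{"grip":60,"linear":[0,0,-35],"rot":[0,0,0]},{"grip":80,"linear":[0,0,-35],"rot":[0,0,0]},{"grip":80,"linear":[0,0,-35],"rot":[0,0,0]},{"grip":80,"linear":[0,0,-35],"rot":[0,0,0]},{"grip":80,"linear":[0,0,-35],"rot":[0,0,0]}]';python3 look.py i wrist side
```

```text
time_s: 8.78
eef_pos: [435.5, 336.1, 209.9]
ee_rot: [0.0, 0.999, 0.051, -0.0]
force: [0.4, -0.2, -0.3]
grip_width: 0.938
t 8.7833 tcp [435.5 336.1 209.9] 
R [[0.9948, 0.1016, -0.0008], [0.1016, -0.9948, -0.0], [-0.0008, -0.0, -1.0]] 
F [ 0.36 -0.17 -0.26] grip 80.14783529119327 j [0.44 0.38 1.45 0.   1.3  1.91]
```

View pics/i_wrist.png

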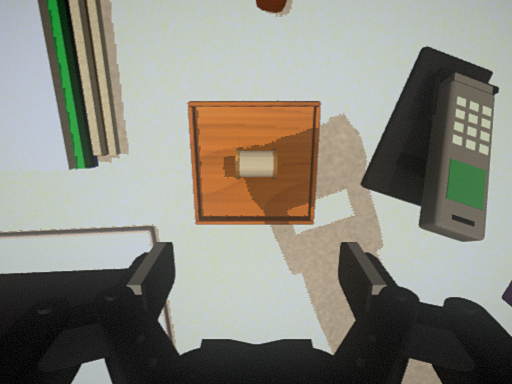

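View pics/i_side.png

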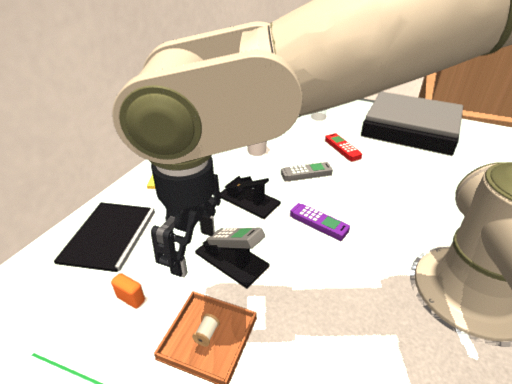

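The spool lies in mid-tray at pixel (257,164), let go. Next I go over the grey handset.

```bash
python3 -m creep '[{"grip":85,"linear":[-1.5,40,0],"rot":[0,0,0]},{"grip":85,"linear":[-1.5,40,0],"rot":[0,0,0]},{"grip":85,"linear":[-1.5,40,0],"rot":[0,0,0]},{"grip":85,"linear":[-1.5,40,0],"rot":[0,0,0]},{"grip":85,"linear":[-1.5,40,0],"rot":[0,0,0]},{"grip":85,"linear":[-1.5,40,0],"rot":[0,0,0]},{"grip":85,"linear":[-1.5,40,0],"rot":[0,0,0]},{"grip":85,"linear":[-1.5,40,0],"rot":[0,0,0]},{"grip":85,"linear":[-1.5,40,0],"rot":[0,0,0]},{"grip":85,"linear":[-1.5,40,0],"rot":[0,0,0]},{"grip":85,"linear":[-1.5,40,0],"rot":[0,0,0]},{"grip":85,"linear":[-1.5,40,0],"rot":[0,0,0]}]'
python3 -m creep '[{"grip":85,"linear":[-1.5,40,0],"rot":[0,0,0]},{"grip":85,"linear":[-1.5,40,0],"rot":[0,0,0]},{"grip":85,"linear":[0,0,10],"rot":[0,0,-0.12]},{"grip":85,"linear":[0,0,10],"rot":[0,0,-0.12]},{"grip":85,"linear":[0,0,10],"rot":[0,0,-0.12]},{"grip":85,"linear":[0,0,15],"rot":[0,0,-0.12]},{"grip":85,"linear":[0,0,15],"rot":[0,0,-0.12]},{"grip":85,"linear":[0,0,0],"rot":[0,0,0]},{"grip":85,"linear":[0,0,0],"rot":[0,0,0]}]'
python3 look.py j wrist
python3 - <<'E'
from h import *
c=load('j_wrist.npz');P=cloud(c);z=P[...,2]
m=((z>17)&(z<32)).astype(np.uint8);m[:40]=0
k,l,s,ce=cv2.connectedComponentsWithStats(m)
for i in range(1,k):
    if s[i,4]>1500:
        q=P[l==i];print(s[i],ce[i],cv2.minAreaRect(q[:,:2].astype(np.float32)),np.median(q[:,2]))
E
```

```text
time_s: 9.88
eef_pos: [466.2, -145.1, 207.6]
ee_rot: [-0.0, 0.999, 0.051, -0.001]
force: [1.1, 0.6, 1.0]
grip_width: 1.0
time_s: 10.63
eef_pos: [471.5, -222.8, 147.6]
ee_rot: [-0.001, 0.94, 0.342, -0.001]
force: [0.2, 0.6, 0.6]
grip_width: 0.992
t 10.6333 tcp [ 471.5 -222.8  147.6] 
R [[0.766, 0.6428, -0.002], [0.6428, -0.766, 0.0013], [-0.0007, -0.0023, -1.0]] 
F [0.18 0.57 0.6 ] grip 84.69387099097752 j [-0.67  0.39  1.62 -0.    1.13  0.21]
[   0   85   98  134 6483] [ 40.09933673 143.71247879] ((354.7396240234375, -50.28762435913086), (46.67380142211914, 143.02432250976562), 79.59871673583984) 25.435713275104767
[ 235  122   52  152 7352] [259.85799782 196.14241023] ((455.5752868652344, -240.70237731933594), (149.16383361816406, 45.99855422973633), 39.642555236816406) 25.48869249916727
```

View pics/j_wrist.png

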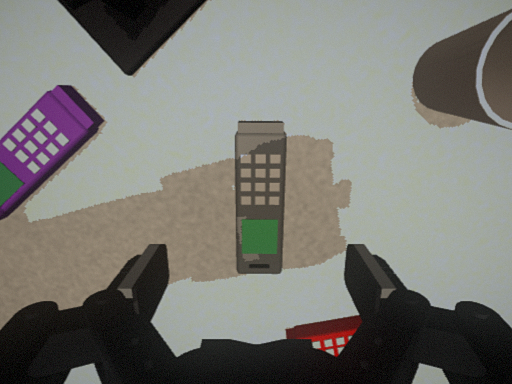

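The grey handset is at pixel (260,196), foot end up in the image (row 122) and screen at (260,237); the purple and red ones are elsewhere. Grasp.

```bash
python3 -m creep '[{"grip":85,"linear":[-8,1,35],"rot":[0,0,0.006]},{"grip":85,"linear":[-8,1,35],"rot":[0,0,0]},{"grip":85,"linear":[-7,1.5,35],"rot":[0,0,0]},{"grip":85,"linear":[0,0,20],"rot":[0,0,0]},{"grip":85,"linear":[0,0,12],"rot":[0,0,0]},{"grip":85,"linear":[0,0,5],"rot":[0,0,0]},{"grip":85,"linear":[0,0,0],"rot":[0,0,0]},{"grip":85,"linear":[0,0,0],"rot":[0,0,0]}]'; python3 look.py k wrist
```

```text
time_s: 11.35
eef_pos: [457.0, -240.9, 7.3]
ee_rot: [0.001, 0.94, 0.34, 0.0]
force: [0.9, -0.6, 0.2]
grip_width: 0.998
t 11.35 tcp [ 457.  -240.9    7.3] 
R [[0.7682, 0.6402, 0.0008], [0.6402, -0.7682, -0.0011], [-0.0, 0.0013, -1.0]] 
F [ 0.93 -0.6   0.24] grip 85.19653853254485 j [-0.71  0.59  1.75 -0.    0.8   0.16]
```

View pics/k_wrist.png

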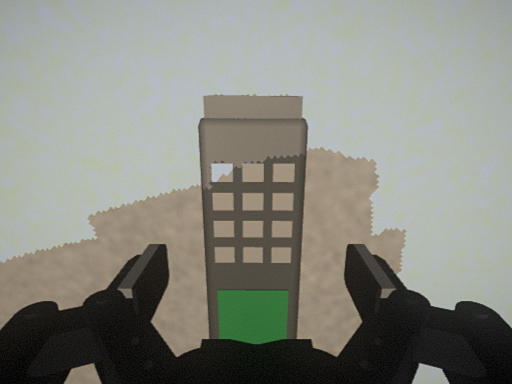

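```bash
python3 -m creep '[{"grip":85,"linear":[0,0,3],"rot":[0,0,0]},{"grip":70,"linear":[0,0,0],"rot":[0,0,0]},{"grip":58,"linear":[0,0,0],"rot":[0,0,0]},{"grip":50,"linear":[0,0,0],"rot":[0,0,0]},{"grip":42,"linear":[0,0,0],"rot":[0,0,0]},{"grip":42,"linear":[0,0,0],"rot":[0,0,0]},{"grip":42,"linear":[0,0,0],"rot":[0,0,0]},{"grip":42,"linear":[0,0,0],"rot":[0,0,0]}]' 60; python3 -m creep '[{"grip":42,"linear":[0,0,-4],"rot":[0,0,0]},{"grip":42,"linear":[0,0,-10],"rot":[0,0,0]},{"grip":42,"linear":[0,0,-20],"rot":[0,0,0]},{"grip":42,"linear":[0,0,-30],"rot":[0,0,0]},{"grip":42,"linear":[0,0,-38],"rot":[0,0,0]},{"grip":42,"linear":[0,0,-38],"rot":[0,0,0]},{"grip":42,"linear":[0,0,-30],"rot":[0,0,0]},{"grip":42,"linear":[0,0,0],"rot":[0,0,0]},{"grip":42,"linear":[0,0,0],"rot":[0,0,0]}]'; python3 look.py l wrist side
```

```text
time_s: 12.07
eef_pos: [456.6, -240.6, 3.8]
ee_rot: [0.0, 0.94, 0.341, 0.0]
force: [-0.3, 1.2, 5.4]
grip_width: 0.525
time_s: 12.82
eef_pos: [456.7, -240.7, 174.8]
ee_rot: [0.001, 0.94, 0.341, 0.001]
force: [-0.9, 0.1, -2.5]
grip_width: 0.525
t 12.8167 tcp [ 456.7 -240.7  174.8] 
R [[0.7675, 0.641, 0.0019], [0.641, -0.7675, -0.002], [0.0002, 0.0028, -1.0]] 
F [-0.94  0.1  -2.48] grip 44.8352863435294 j [-0.71  0.34  1.61 -0.    1.19  0.16]
```

View pics/l_wrist.png

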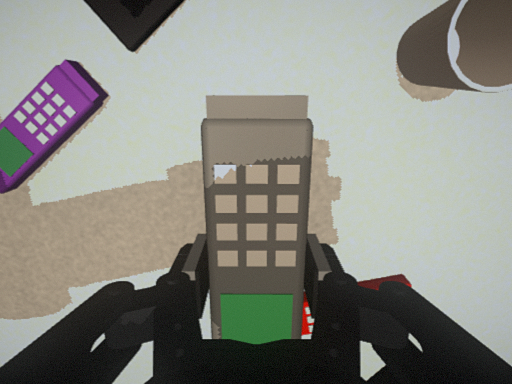

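View pics/l_side.png

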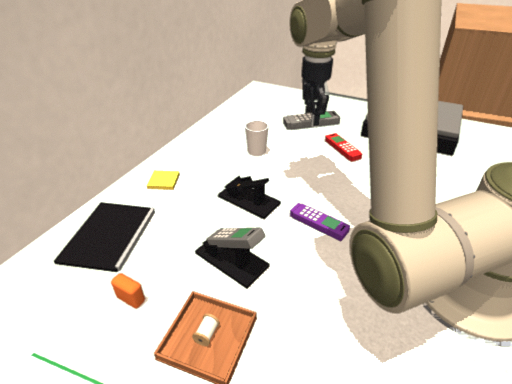

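```bash
cat > hand.py <<'E'
import sys
from h import *
def inhand(f,R,tcp):
    c=load(f);P=cloud(c);T=(P-tcp)@R
    z=T[...,2]; m=(z>-30)&(z<-10)&(abs(T[...,1])<19)&(T[...,0]>-20)&(T[...,0]<63)
    q=T[m];A=np.c_[q[:,:2],np.ones(len(q))];k=np.linalg.lstsq(A,q[:,2],rcond=None)[0]
    print('face z=',k.round(4),'n',len(q))
    m=(z>-32)&(z<2)&(abs(T[...,1])<15)&(T[...,0]>20)&(T[...,0]<100);q=T[m];print('foot end x',np.percentile(q[:,0],[99,99.8]))
    m=(z>-30)&(z<-12)&(abs(T[...,1])<35)&(T[...,0]>25)&(T[...,0]<60);q=T[m];print('y edges',np.percentile(q[:,1],[.5,99.5]))
    for x0 in(20,60):
        q=T[m&(abs(T[...,0]-x0)<8)];  print(x0,np.percentile(q[:,1],[1,99]) if len(q) else None)
if __name__=='__main__':
    from rig import sensors
    s=sensors.sense();q=s['ee_rot'];R=Rn.from_quat([q[1],q[2],q[3],q[0]]).as_matrix()
    inhand(sys.argv[1],R,s['eef_pos'])
E
python3 hand.py l_wrist.npz
```

```text
face z= [ 2.50000e-03 -1.05000e-02 -2.45102e+01] n 15638
foot end x [73.7170171  74.07680721]
y edges [-20.95664591  24.22287983]
20 [-20.39569593  23.54846711]
60 [-20.47216821  23.81157163]
```

Handset held level, with the foot about 74 mm ahead of the TCP. I turn it to the cradle's yaw and carry it over.

```bash
python3 -m creep '[{"grip":42,"linear":[0,0,-2],"rot":[0,0,0.108]},{"grip":42,"linear":[0,0,-2],"rot":[0,0,0.108]},{"grip":42,"linear":[0,0,-2],"rot":[0,0,0.108]},{"grip":42,"linear":[0,0,-2],"rot":[0,0,0.108]},{"grip":42,"linear":[0,0,-2],"rot":[0,0,0.108]},{"grip":42,"linear":[0,0,-2],"rot":[0,0,0.108]},{"grip":42,"linear":[0,0,-2],"rot":[0,0,0.108]},{"grip":42,"linear":[0,0,-2],"rot":[0,0,0.107]}]'
python3 -m creep '[{"grip":42,"linear":[10,-34,0],"rot":[0,0,0]},{"grip":42,"linear":[10,-34,0],"rot":[0,0,0]},{"grip":42,"linear":[10,-34,0],"rot":[0,0,0]},{"grip":42,"linear":[10,-34,0],"rot":[0,0,0]},{"grip":42,"linear":[10,-33,0],"rot":[0,0,0]},{"grip":42,"linear":[10,-33,0],"rot":[0,0,0]},{"grip":42,"linear":[0,0,0],"rot":[0,-0.112,0]},{"grip":42,"linear":[0,0,0],"rot":[0,-0.112,0]},{"grip":42,"linear":[0,0,0],"rot":[0,-0.112,0]},{"grip":42,"linear":[0,0,0],"rot":[0,-0.112,0]},{"grip":42,"linear":[0,0,0],"rot":[0,-0.11,0]},{"grip":42,"linear":[0,0,0],"rot":[0,0,0]}]'
python3 look.py m wrist scene side;python3 bed.py; python3 hand.py m_wrist.npz
```

```text
time_s: 13.58
eef_pos: [455.8, -240.0, 187.6]
ee_rot: [-0.001, 0.996, -0.086, -0.002]
force: [0.0, -0.1, -1.6]
grip_width: 0.523
time_s: 14.58
eef_pos: [549.1, -51.4, 184.3]
ee_rot: [-0.024, 0.956, -0.08, -0.28]
force: [0.5, 0.1, -2.1]
grip_width: 0.523
t 14.5833 tcp [549.1 -51.4 184.3] 
R [[0.8298, -0.1667, -0.5326], [-0.1398, -0.986, 0.0908], [-0.5402, -0.0009, -0.8415]] 
F [ 0.46  0.12 -2.11] grip 44.65308251870026 j [-0.28  0.75  1.04 -0.06  1.92  1.46]
t 14.7333 TCP in bed [125.9  -2.1 108.1] world [549.  -51.2 188.4] F [-0.2 -0.2 -1.4] grip 44.7
tool axes in bed
 [[-1.     0.    -0.001]
 [ 0.     1.    -0.   ]
 [ 0.001 -0.    -1.   ]] j [-0.28  0.74  1.04 -0.06  1.92  1.46]
face z= [ 1.68000e-02 -7.60000e-03 -1.78808e+01] n 15369
foot end x [76.46169453 76.8342561 ]
y edges [-20.38956193  24.8266412 ]
20 [-20.02673464  24.44109027]
60 [-19.88375338  24.29851067]
```

View pics/m_wrist.png

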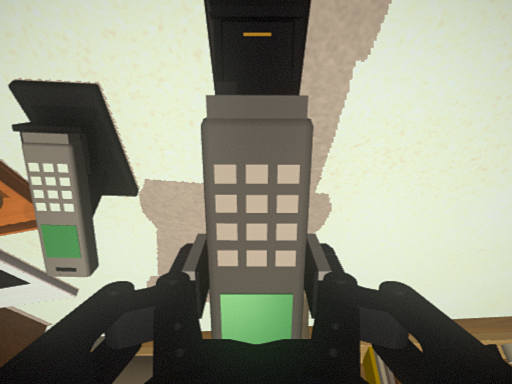

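View pics/m_side.png

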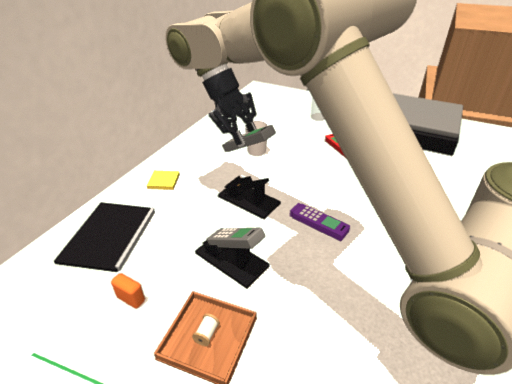

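Slot mark of the cradle at (257,34) lines up with the handset's centre line at u≈257.5. Closing in above the bed.

```bash
python3 -m creep '[{"grip":42,"linear":[10,0,25],"rot":[0,0,0]},{"grip":42,"linear":[10,0,25],"rot":[0,0,0]},{"grip":42,"linear":[11,0,18],"rot":[0,0,0]},{"grip":42,"linear":[0,0,0],"rot":[0,0,0]},{"grip":42,"linear":[0,0,0],"rot":[0,0,0]},{"grip":42,"linear":[0,0,0],"rot":[0,0,0]}]'
python3 bed.py;python3 look.py n wrist scene side; python3 hand.py n_wrist.npz
python3 - <<'E'
from h import *
a=[]
for n,(x,y),s in(('scene',(190,150),7),('side',(200,140),7)):
    p=load(f'n_{n}.npz')['p'];a.append(cv2.convertScaleAbs(cv2.resize(p[y:y+85,x:x+110,::-1],None,fx=3.6,fy=3.6,interpolation=cv2.INTER_CUBIC),alpha=1.5))
cv2.imwrite('pics/n_crop.png',np.hstack(a))
E
```

```text
time_s: 15.23
eef_pos: [540.2, -49.8, 117.2]
ee_rot: [-0.023, 0.958, -0.08, -0.273]
force: [0.1, -0.1, -1.1]
grip_width: 0.526
t 15.2333 TCP in bed [95.7 -1.9 43. ] world [540.2 -49.8 117.2] F [ 0.1 -0.1 -1.1] grip 44.9
tool axes in bed
 [[-1.     0.001 -0.004]
 [ 0.001  1.     0.   ]
 [ 0.004  0.    -1.   ]] j [-0.28  0.78  1.15 -0.06  1.76  1.46]
t 15.2333 tcp [540.2 -49.8 117.2] 
R [[0.8383, -0.1665, -0.5192], [-0.1417, -0.986, 0.0874], [-0.5265, 0.0003, -0.8502]] 
F [ 0.08 -0.1  -1.12] grip 44.885120234664214 j [-0.28  0.78  1.15 -0.06  1.76  1.46]
face z= [ 2.30000e-03 -7.80000e-03 -2.18043e+01] n 15615
foot end x [73.6091436  73.98073141]
y edges [-20.66902473  24.56874024]
20 [-20.43816982  23.97031975]
60 [-20.21058143  24.24948002]
```

View pics/n_wrist.png

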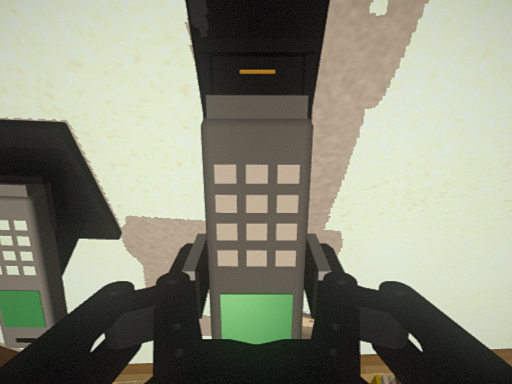

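View pics/n_crop.png

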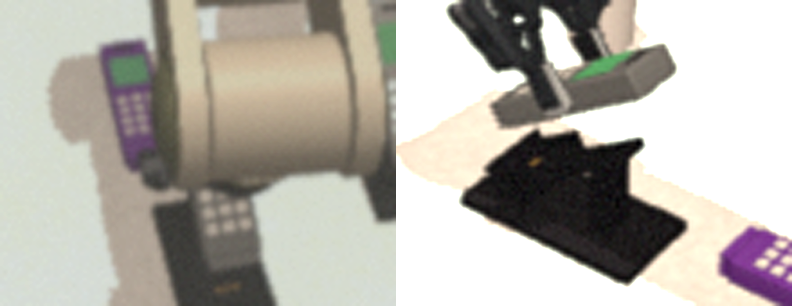

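Run:
```python
from h import *
from bed import B,O
c=load('n_wrist.npz');P=cloud(c)
R=np.array([[0.8383,-0.1665,-0.5192],[-0.1417,-0.986,0.0874],[-0.5265,0.0003,-0.8502]]);tcp=np.array([540.2,-49.8,117.2])
T=(P-tcp)@R
for u in (225,257,290):
  print(u,[tuple(T[v,u].round(0)) for v in range(30,96,6)])
for v in(60,75,90): print(v,[(u,*T[v,u,1:].round(0)) for u in range(188,330,6)])
cv2.imwrite('pics/n_w2.png',cv2.resize(cv2.convertScaleAbs(c['p'][0:130,170:345,::-1],alpha=3),None,fx=4,fy=4,interpolation=cv2.INTER_CUBIC))
```

```text
225 [(np.float64(110.0), np.float64(-16.0), np.float64(54.0)), (np.float64(107.0), np.float64(-17.0), np.float64(55.0)), (np.float64(99.0), np.float64(-14.0), np.float64(23.0)), (np.float64(96.0), np.float64(-14.0), np.float64(22.0)), (np.float64(95.0), np.float64(-15.0), np.float64(33.0)), (np.float64(93.0), np.float64(-16.0), np.float64(42.0)), (np.float64(90.0), np.float64(-16.0), np.float64(41.0)), (np.float64(87.0), np.float64(-16.0), np.float64(43.0)), (np.float64(83.0), np.float64(-16.0), np.float64(42.0)), (np.float64(80.0), np.float64(-16.0), np.float64(42.0)), (np.float64(77.0), np.float64(-16.0), np.float64(43.0))]
257 [(np.float64(110.0), np.float64(2.0), np.float64(54.0)), (np.float64(107.0), np.float64(2.0), np.float64(55.0)), (np.float64(100.0), np.float64(2.0), np.float64(25.0)), (np.float64(97.0), np.float64(2.0), np.float64(23.0)), (np.float64(95.0), np.float64(2.0), np.float64(32.0)), (np.float64(93.0), np.float64(2.0), np.float64(41.0)), (np.float64(90.0), np.float64(2.0), np.float64(42.0)), (np.float64(87.0), np.float64(2.0), np.float64(42.0)), (np.float64(83.0),
[... 3194 characters left out ...]
loat64(42.0)), (236, np.float64(-10.0), np.float64(40.0)), (242, np.float64(-6.0), np.float64(43.0)), (248, np.float64(-3.0), np.float64(42.0)), (254, np.float64(1.0), np.float64(43.0)), (260, np.float64(4.0), np.float64(41.0)), (266, np.float64(7.0), np.float64(42.0)), (272, np.float64(11.0), np.float64(41.0)), (278, np.float64(14.0), np.float64(42.0)), (284, np.float64(18.0), np.float64(42.0)), (290, np.float64(22.0), np.float64(44.0)), (296, np.float64(25.0), np.float64(40.0)), (302, np.float64(28.0), np.float64(40.0)), (308, np.float64(30.0), np.float64(32.0)), (314, np.float64(41.0), np.float64(74.0)), (320, np.float64(48.0), np.float64(88.0)), (326, np.float64(52.0), np.float64(88.0))]
```

View pics/n_w2.png

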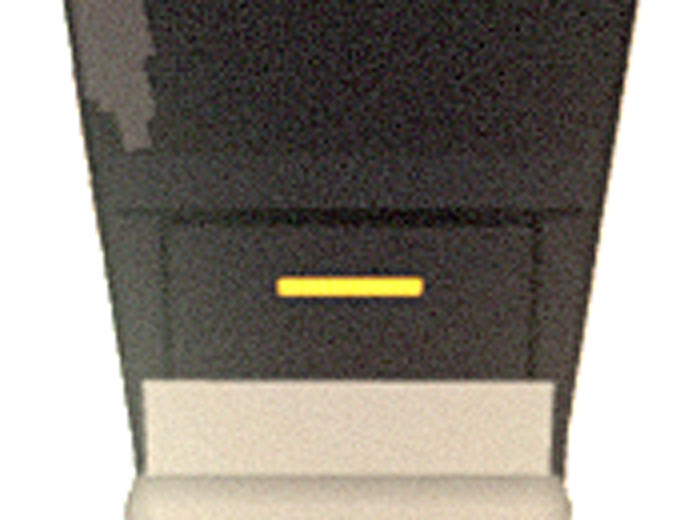

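Cup and handset agree to under 1 mm laterally. Relative gaps are 20 mm along the slope to the lip and 40 mm down to the bed.

```bash
python3 -m creep '[{"grip":42,"linear":[7,0.7,12],"rot":[0,0,0]},{"grip":42,"linear":[7,0,12],"rot":[0,0,0]},{"grip":42,"linear":[0,0,7],"rot":[0,0,0]},{"grip":42,"linear":[0,0,3],"rot":[0,0,0]},{"grip":42,"linear":[0,0,0],"rot":[0,0,0]},{"grip":42,"linear":[0,0,0],"rot":[0,0,0]},{"grip":42,"linear":[0,0,0],"rot":[0,0,0]}]'
python3 bed.py;python3 look.py o wrist side;python3 - <<'E'
from h import *
a=[]
p=load('o_wrist.npz')['p'];a.append(cv2.resize(cv2.convertScaleAbs(p[0:150,170:345,::-1],alpha=3),(467,400),interpolation=cv2.INTER_CUBIC))
p=load('o_side.npz')['p'];a.append(cv2.resize(cv2.convertScaleAbs(p[140:230,210:285,::-1],alpha=1.7),(333,400),interpolation=cv2.INTER_CUBIC))
cv2.imwrite('pics/o_w2.png',np.hstack(a))
E
```

```text
time_s: 15.97
eef_pos: [533.8, -49.4, 79.7]
ee_rot: [-0.023, 0.958, -0.08, -0.274]
force: [-0.3, 0.9, -0.7]
grip_width: 0.525
t 15.9667 TCP in bed [81.2 -1.3  7.8] world [533.8 -49.4  79.7] F [-0.3  0.9 -0.7] grip 44.8
tool axes in bed
 [[-1.     0.    -0.002]
 [ 0.     1.    -0.   ]
 [ 0.002 -0.    -1.   ]] j [-0.28  0.81  1.2  -0.06  1.68  1.47]
t 15.9667 tcp [533.8 -49.4  79.7] 
R [[0.837, -0.1664, -0.5213], [-0.1413, -0.9861, 0.0878], [-0.5286, 0.0001, -0.8489]] 
F [-0.26  0.89 -0.7 ] grip 44.84337095704613 j [-0.28  0.81  1.2  -0.06  1.68  1.47]
```

View pics/o_w2.png

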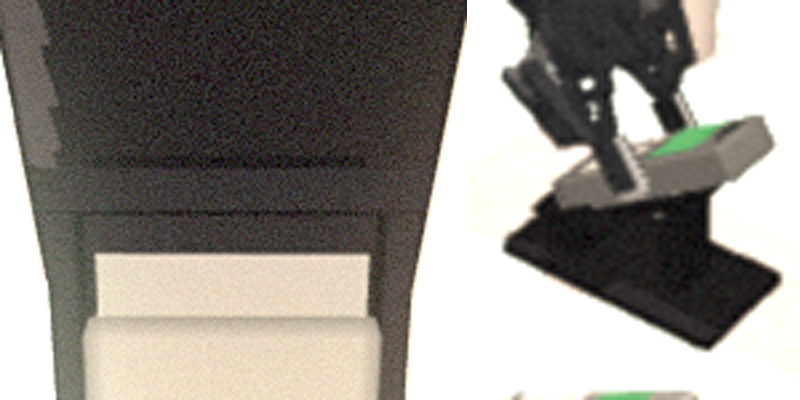

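The foot sits between the cheeks, about 9 mm from the lip. I lower gently to contact.

```bash
python3 -m creep '[{"grip":42,"linear":[0,-0.4,1],"rot":[0,0,0]},{"grip":42,"linear":[0,0,1],"rot":[0,0,0]},{"grip":42,"linear":[0,0,1],"rot":[0,0,0]},{"grip":42,"linear":[0,0,0],"rot":[0,0,0]},{"grip":42,"linear":[0,0,0],"rot":[0,0,0]}]';python3 bed.py
python3 -m creep '[{"grip":42,"linear":[0,0,1],"rot":[0,0,0]},{"grip":42,"linear":[0,0,0],"rot":[0,0,0]},{"grip":42,"linear":[0,0,0],"rot":[0,0,0]}]';python3 bed.py
```

```text
time_s: 16.48
eef_pos: [532.2, -48.7, 76.7]
ee_rot: [-0.023, 0.958, -0.08, -0.274]
force: [2.9, 0.2, 4.2]
grip_width: 0.523
t 16.4833 TCP in bed [81.1 -1.7  4.4] world [532.2 -48.7  76.7] F [2.9 0.2 4.2] grip 44.7
tool axes in bed
 [[-1.     0.    -0.001]
 [ 0.     1.    -0.   ]
 [ 0.001 -0.    -1.   ]] j [-0.28  0.81  1.21 -0.06  1.67  1.47]
time_s: 16.73
eef_pos: [532.2, -48.7, 76.7]
ee_rot: [-0.023, 0.958, -0.08, -0.273]
force: [3.9, -0.6, 9.9]
grip_width: 0.521
t 16.7333 TCP in bed [81.1 -1.7  4.4] world [532.2 -48.7  76.7] F [ 3.9 -0.6  9.9] grip 44.5
tool axes in bed
 [[-1.     0.001 -0.003]
 [ 0.001  1.    -0.   ]
 [ 0.003 -0.    -1.   ]] j [-0.28  0.81  1.21 -0.06  1.67  1.47]
```

On the bed. Ease off 1 mm and slide down to the lip.

```bash
python3 -m creep '[{"grip":42,"linear":[0,0,-1],"rot":[0,0,0]},{"grip":42,"linear":[1.5,0,0],"rot":[0,0,0]},{"grip":42,"linear":[1.5,0,0],"rot":[0,0,0]},{"grip":42,"linear":[1,0,0],"rot":[0,0,0]},{"grip":42,"linear":[1,0,0],"rot":[0,0,0]},{"grip":42,"linear":[0,0,0],"rot":[0,0,0]},{"grip":42,"linear":[0,0,0],"rot":[0,0,0]}]';python3 bed.py
python3 -m creep '[{"grip":42,"linear":[1,0,0],"rot":[0,0,0]},{"grip":42,"linear":[0.5,0,0],"rot":[0,0,0]},{"grip":42,"linear":[0,0,0],"rot":[0,0,0]},{"grip":42,"linear":[0,0,0],"rot":[0,0,0]}]';python3 bed.py;python3 look.py p wrist
```

```text
time_s: 17.32
eef_pos: [536.2, -49.4, 74.2]
ee_rot: [-0.023, 0.958, -0.08, -0.275]
force: [1.1, -0.6, 6.2]
grip_width: 0.527
t 17.3167 TCP in bed [76.3 -1.6  4.4] world [536.2 -49.4  74.2] F [ 1.1 -0.6  6.2] grip 45.0
tool axes in bed
 [[-1.  0.  0.]
 [ 0.  1. -0.]
 [-0. -0. -1.]] j [-0.28  0.83  1.2  -0.06  1.68  1.47]
time_s: 17.65
eef_pos: [537.4, -49.7, 73.4]
ee_rot: [-0.023, 0.958, -0.08, -0.275]
force: [0.1, 0.1, 6.4]
grip_width: 0.523
t 17.65 TCP in bed [74.9 -1.6  4.4] world [537.4 -49.7  73.4] F [0.1 0.1 6.4] grip 44.6
tool axes in bed
 [[-1.     0.001  0.   ]
 [ 0.001  1.    -0.   ]
 [-0.    -0.    -1.   ]] j [-0.28  0.83  1.19 -0.06  1.68  1.47]
t 17.65 tcp [537.4 -49.7  73.4] 
R [[0.8361, -0.1664, -0.5227], [-0.1412, -0.9861, 0.0881], [-0.5301, 0.0001, -0.8479]] 
F [0.12 0.09 6.38] grip 44.648154604735566 j [-0.28  0.83  1.19 -0.06  1.68  1.47]
```

View pics/p_wrist.png

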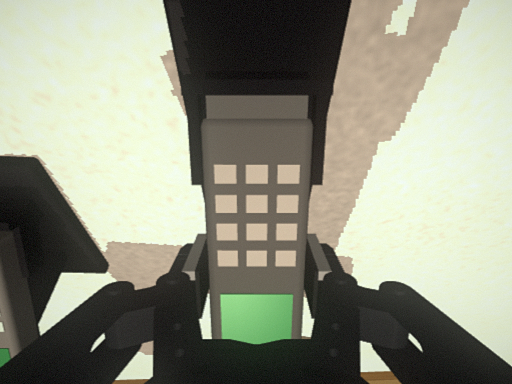

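```bash
python3 -m creep '[{"grip":42,"linear":[0.7,0,0],"rot":[0,0,0]},{"grip":42,"linear":[0.7,0,0],"rot":[0,0,0]},{"grip":42,"linear":[0,0,0],"rot":[0,0,0]},{"grip":42,"linear":[0,0,0],"rot":[0,0,0]}]';python3 bed.py
python3 -m creep '[{"grip":42,"linear":[0.7,0,0],"rot":[0,0,0]},{"grip":42,"linear":[0,0,0],"rot":[0,0,0]},{"grip":42,"linear":[0,0,0],"rot":[0,0,0]}]';python3 bed.py
```

```text
time_s: 18.03
eef_pos: [537.4, -49.7, 73.4]
ee_rot: [-0.023, 0.957, -0.08, -0.277]
force: [-7.2, 0.2, 13.1]
grip_width: 0.517
t 18.0333 TCP in bed [74.8 -1.6  4.4] world [537.4 -49.7  73.4] F [-7.2  0.2 13.1] grip 44.2
tool axes in bed
 [[-1.     0.001  0.004]
 [ 0.001  1.    -0.   ]
 [-0.004 -0.    -1.   ]] j [-0.28  0.83  1.19 -0.06  1.68  1.47]
time_s: 18.28
eef_pos: [537.4, -49.7, 73.4]
ee_rot: [-0.023, 0.957, -0.08, -0.278]
force: [-11.1, 1.6, 15.8]
grip_width: 0.514
t 18.2833 TCP in bed [74.8 -1.6  4.4] world [537.4 -49.7  73.4] F [-11.1   1.6  15.8] grip 43.9
tool axes in bed
 [[-1.     0.001  0.006]
 [ 0.001  1.     0.   ]
 [-0.006  0.    -1.   ]] j [-0.28  0.83  1.19 -0.06  1.68  1.47]
```

Home against the lip. I relax the push, then release and back off.

```bash
python3 -m creep '[{"grip":42,"linear":[-1.5,0,0],"rot":[0,0,0]},{"grip":42,"linear":[0,0,0],"rot":[0,0,0]},{"grip":47,"linear":[0,0,0],"rot":[0,0,0]},{"grip":52,"linear":[0,0,0],"rot":[0,0,0]},{"grip":60,"linear":[0,0,0],"rot":[0,0,0]},{"grip":70,"linear":[0,0,0],"rot":[0,0,0]},{"grip":75,"linear":[0,0,0],"rot":[0,0,0]},{"grip":75,"linear":[0,0,0],"rot":[0,0,0]}]';python3 bed.py; python3 look.py q wrist side
python3 -m creep '[{"grip":75,"linear":[0,0,-10],"rot":[0,0,0]},{"grip":75,"linear":[0,0,-20],"rot":[0,0,0]},{"grip":75,"linear":[0,0,-30],"rot":[0,0,0]},{"grip":75,"linear":[0,0,-35],"rot":[0,0,0]},{"grip":75,"linear":[0,0,-25],"rot":[0,0,0]},{"grip":75,"linear":[0,0,0],"rot":[0,0,0]},{"grip":75,"linear":[0,0,0],"rot":[0,0,0]},{"grip":75,"linear":[0,0,0],"rot":[0,0,0]}]';python3 look.py r wrist scene side
```

```text
time_s: 18.95
eef_pos: [537.8, -49.7, 72.4]
ee_rot: [-0.023, 0.958, -0.08, -0.275]
force: [-0.0, -0.7, -0.6]
grip_width: 0.875
t 18.95 TCP in bed [73.9 -1.7  3.8] world [537.8 -49.7  72.4] F [-0.  -0.7 -0.6] grip 74.7
tool axes in bed
 [[-1.  0.  0.]
 [ 0.  1. -0.]
 [-0. -0. -1.]] j [-0.28  0.83  1.19 -0.06  1.68  1.47]
t 18.95 tcp [537.8 -49.7  72.4] 
R [[0.8362, -0.1664, -0.5226], [-0.1411, -0.9861, 0.0882], [-0.53, -0.0, -0.848]] 
F [-0.03 -0.68 -0.6 ] grip 74.68268071535638 j [-0.28  0.83  1.19 -0.06  1.68  1.47]
time_s: 19.72
eef_pos: [600.0, -60.1, 173.2]
ee_rot: [-0.023, 0.958, -0.08, -0.276]
force: [0.1, 0.3, -0.2]
grip_width: 0.88
t 19.7167 tcp [600.  -60.1 173.2] 
R [[0.8352, -0.1664, -0.5242], [-0.1408, -0.9861, 0.0887], [-0.5317, -0.0002, -0.8469]] 
F [ 0.08  0.26 -0.15] grip 75.12387055472242 j [-0.27  0.89  0.81 -0.06  2.    1.46]
```

View pics/r_wrist.png

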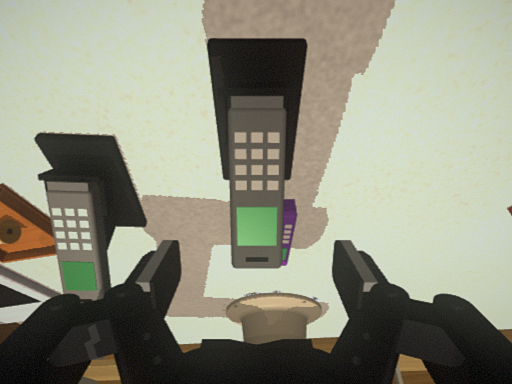

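View pics/r_side.png

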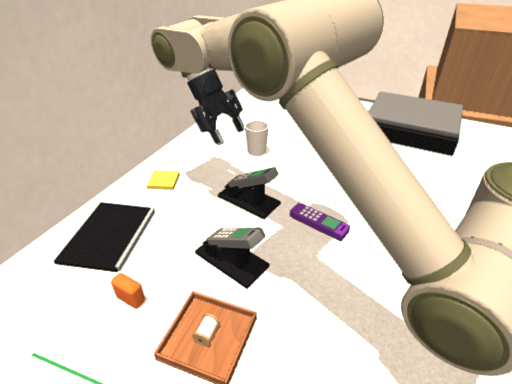

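Run:
```python
from h import *
from bed import B,O
c=load('r_wrist.npz');P=cloud(c);L=(P-O)@B
m=(L[...,2]>15)&(L[...,2]<35)&(abs(L[...,1])<22)&(L[...,0]>15)&(L[...,0]<130)
q=L[m];print('face z=',np.linalg.lstsq(np.c_[q[:,0],q[:,1],np.ones(len(q))],q[:,2],rcond=None)[0].round(4))
m=(L[...,2]>14)&(L[...,2]<35)&(abs(L[...,1])<40)&(L[...,0]>-30)&(L[...,0]<170);q=L[m];r=cv2.minAreaRect(q[:,:2].astype(np.float32));print(r, np.percentile(q[:,0],[.3,99.7]))
for x0,x1 in((12,30),(110,140)):
  t=q[(q[:,0]>x0)&(q[:,0]<x1)];print(np.percentile(t[:,1],[1,99]))
# lateral edges of cradle lip
print([(v,*L[v,257].round(1)) for v in range(80,112,3)])
m=(L[...,2]>10)&(L[...,2]<22)&(L[...,0]>-7)&(L[...,0]<-2);print('lip y',np.percentile(L[m][:,1],[2,98]))
a=load('a_scene.npz')
```

```text
face z= [3.70000e-03 5.80000e-03 2.53971e+01]
((72.18626403808594, 0.8054771423339844), (154.27603149414062, 60.39398956298828), 0.04472234100103378) [ -4.91619114 147.97589634]
[-21.91638205  23.22793287]
[-21.91491622  22.91540323]
[(80, np.float64(-11.9), np.float64(0.8), np.float64(-11.9)), (83, np.float64(-9.5), np.float64(0.8), np.float64(-11.5)), (86, np.float64(-7.0), np.float64(0.8), np.float64(-8.6)), (89, np.float64(-4.2), np.float64(0.7), np.float64(19.5)), (92, np.float64(-2.0), np.float64(0.7), np.float64(19.2)), (95, np.float64(0.2), np.float64(0.7), np.float64(19.1)), (98, np.float64(2.4), np.float64(0.7), np.float64(22.5)), (101, np.float64(4.6), np.float64(0.7), np.float64(23.5)), (104, np.float64(6.8), np.float64(0.7), np.float64(23.7)), (107, np.float64(9.0), np.float64(0.7), np.float64(23.0)), (110, np.float64(11.1), np.float64(0.7), np.float64(26.0))]
lip y [-28.50141994  29.89516247]
```

View pics/r_scene.png

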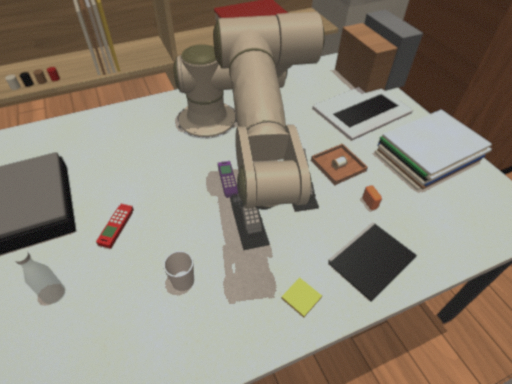

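All checks are consistent, so I'm handing in.

```bash
python3 -c "
from rig import ctrl
print(ctrl.finish_job())"
```

```text
the job is handed in; nothing more can be done
None
```

The spool is in the tray and the grey handset is docked in the free cradle. I handed in at about 20 s of the 64 s; no verdict was reported.

- **Spool:** I pinched it by its end discs, lifted it square off the bed, lowered it until it touched the tray floor and let go. The later pictures show it lying near the middle of the tray.
- **Handset:** I gripped it at its centre, turned it to the cradle's 32° slope and lowered it between the cheeks onto the bed. I then slid it down until the lip pushed back with a clear force, and let go.
- **Last checks on the docked handset:**
  - It is keypad up, parallel to the slope within about 0.004 rad.
  - It is centred on the lip within about 0.2 mm, and its foot end is within about 2 mm of the lip.
  - The keypad face reads 25.4 mm off the bed where 24 is expected. I put that down to the wrist camera reading about 1.5–2 mm high, as it did on the desk.
- **Other objects:** The second handset, the cup and the tape measure look unmoved in the pictures; I did not measure them again. The robot was clear of everything when I handed in.
- **Disagreement along the way:** The wrist camera and the two fixed cameras differed by about 1.5 mm across the cradle. I settled it by lining the handset up with the cup in one close wrist view.

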